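# Lubricate and index the dividing head to the third stop

## Robot

A 7-joint arm with a two-finger parallel gripper is mounted at the origin on a cart in front of the work surface, level with it; the furniture and walls round the work are solid. World frame = base frame: x ahead of the robot, y to its left, z up, the work surface at z = 0. Lengths are in m, angles in rad, forces in N, time in s.
With the tool pointing down it reaches from about 0.425 to 0.875 m from the base axis. Payload 8.4 kg.
Tool frame: the origin (TCP) lies midway between the tips of the shut fingers; the grasp point (between the pads) lies 19 mm behind it; z points along the fingers, y is the line along which they close (so a half turn about z gives the same grasp; the last joint's range is limited). The gripper opens to 87 mm and grips with 3 to 60 N. Pads are 19 mm wide; open, the fingers measure 117 mm over their backs; the gripper's body (75 mm by 190 mm) begins 51 mm behind the grasp point.
Start: joints at [1.14, 0.333, 0.04, 1.465, -0.013, 1.343, -0.059], TCP at [0.212, -0.615, 0.223] pointing down, gripper open.
Joint ranges: [-2.58, 2.58], [-0.38, 2.09], [-1.3, 1.39], [0.25, 2.4], [-1.5, 4.64], [0.08, 2.09], [-2.65, 2.65]. Speed limits (rad/s): [2.22, 2.22, 2.79, 2.79, 3.14, 3.14, 3.14].

## Interface

Orientations are given as a rotation vector (axis times angle).
In Python, from plant import bot gives the robot as it stands.
- The arm moves only by the shell command python3 -m creep 'ROWS' [OPENING] [FORCE]. ROWS is text: rows parted by semicolons, each of 4 numbers parted by spaces: the shift along the tool's x, y, z in m, then the turn about the tool's z in rad. In form: tx ty tz roll; .... A call has 1 to 12 rows; each row shifts and turns the commanded pose from where the row before left it, along the tool's axes as they then stand; what a row does not reach is not made up. A row lasts 1/10 s, in which the tool goes at most 50 mm and 8.59 degrees, less where a joint would pass 70% of its speed; a pose out of reach is approached as far as the arm can. A call is refused whole if a number of a shift passes 0.05 or a number of a turn 0.15, either way. A call with a gripper value outside its range is refused whole. OPENING is the gripper's target within -1 to 1 (fully open at 1, half-way at 0, shut at -1), set as the call begins (- or left out, the last holds). The fingers move at their own pace and stop on an object; FORCE is the grip in N (left out, the last holds). Time passes only in rows, so rows that do not move let the fingers close. It gives the time, the measured TCP pose, the force, the opening and the grip force at its end, in the units of the state.
- bot.state(): the state, without advancing time (a new reading comes with each control period).
- bot.capture(name): name is "scene" or "top" or "wrist"; returns a dict with "image" (420x560x3 uint8, red, green, blue), "depth" (420x560 float32, m along the optical axis (not along the pixel's ray), 0 where there is no reading), "K" (3x3 intrinsics, pixels), "world_from_camera" (4x4, takes a point from camera to world coordinates). Camera axes: x right, y up, looking along -z (the intrinsics and any distortion apply to the point x, -y, -z); pixel columns grow to the right and rows downward; lengths in m; the calibration is good to about 2 mm. A picture is of the moment at which its call begins.
- bot.close_job(): hands the job in; it is judged then, once.
The state is a dict: "clock": time; "qpos": joint angles; "dq": joint speeds; "joint_efforts": joint torques, N m; "tool_pos": TCP position; "ee_rot": TCP orientation; "contact_force": force on the tool from outside, world axes, zero at the start; "torque": the same for the moment, N m; "gripper_width": opening from 0.0 (shut) to 1.0 (fully open); "gripper_force": force on a finger pad.
Only numpy, scipy, OpenCV 4.12 (cv2) and the standard library are available. Lean on these libraries where they do the work, as an engineer would, in place of code of your own. Each camera call takes 0.05 s, during which the arm holds its last target. There are 200 camera calls.

## Task

Give the dividing head a shot of lubricant: press the red nozzle cap of the blue spray can right down, then let it spring all the way up again. Then take the black bar knob of the dividing head and turn it clockwise (seen from above), counting three clicks, until it sits in the third stop, where its pointer line is at the red dot; do not turn past that stop, and do not disturb the offcut, screwdriver and wedge lying around. Finish while still gripping the knob firmly and holding it still in the third stop.

Things in the scene. Friction and masses are not known exactly. Their poses are not given: they have to be found in the camera images.
- index_head: green round housing of the dividing head, fixed, 150 mm across, 40 mm high (bolt lugs reach 91 mm, a plunger at +x 94 mm from the axis); origin at the centre of its underside, z up. Stop marks on its top rim, 61 mm from the axis: white bar at -x (stop 0), then clockwise from above every 22.5 degrees white dots, but a larger red dot for stop 3.
- index_knob (a joint): angle of index plate and knob, rad, growing clockwise from above, upright axis; starts near 0 (stop 0). Click stops every 0.3927 rad, the third at 1.178. A sprung detent resists with up to 0.12 N m, first against, then with the turn, and draws the knob into the nearest stop. It can turn on to 2.08 rad: no hard end at the third stop.
- knob: the turning part: an aluminium index plate, 107 mm across, top 49 mm above the bench, with a hub 52 mm across and on it, from 55 to 89 mm above the bench, the black bar to grip: 52 mm long (x), 14 mm wide (y), 34 mm high. Origin on the turning axis, 41 mm above the bench. A black pointer line on the plate lies towards -x.
- knob_grip (a point): point to grip on the black bar, on the turning axis, 13 mm below the bar's top and 76 mm above the bench; axes as those of knob (x along the bar), turning with it.
- spray_can: blue spray can of 52 mm diameter with a white band, fixed upright in a dark steel holder (80 x 80 mm foot) on the bench; origin at the centre of the holder's underside; the nozzle points to its -y, roughly at the dividing head. The can's top is 101 mm above the bench.
- nozzle_cap (a joint): travel of the nozzle cap in m: 0 up, 0.010 fully down; sprung, about 2.4 N at the start and 6.4 N fully down, comes up by itself.
- cap_top (a point): centre of the flat top of the round red nozzle cap (27 mm diameter, 16 mm high); 129 mm above the bench when up.
- offcut: bystander: loose piece of light wood, 46 x 115 x 22 mm, lying flat; origin at the centre of its underside
- driver: bystander: loose screwdriver with a red handle, 25 x 226 x 25 mm, lying flat; origin at the centre of its underside
- wedge: bystander: loose wooden wedge, 32 x 95 x 20 mm, lying flat; origin at the centre of its underside

How it is judged:
On the way, in this order (a step that is already met when the one before it is completed fails the run):
1. the nozzle cap is pressed right down (over 8 mm), the knob still in stop 0 (value of joint nozzle_cap above 0.008 m and value of joint index_knob below 0.2 rad), for 0.05 s.
2. the nozzle cap has sprung up again (under 1.5 mm), the knob still in stop 0 (value of joint nozzle_cap below 0.0015 m and value of joint index_knob below 0.2 rad), for 0.1 s.
3. the knob is turned to the third stop (within 0.1 rad) by the fingers (value of joint index_knob between 1.078 and 1.278 rad and contact force between the fingers and knob above 8 N), for 0.2 s.
At the end, for the whole second after the job is handed in: The knob is still (under 0.1 rad/s) within 0.1 rad of the third stop (1.178 rad), the fingers grip the knob with more than 8 N, and the nozzle cap is up (within 1.5 mm) (all of step 3 and velocity of joint index_knob between -0.1 and 0.1 rad/s and value of joint nozzle_cap below 0.0015 m); the arm keeps its last pose, push and grip.
It fails at once if the knob is turned past the third stop (more than 0.2 rad beyond it, where it would click on) (value of joint index_knob above 1.378 rad).
It fails at once if the offcut, screwdriver or wedge is moved by more than 20 mm (distance of any of offcut, driver, wedge from where it was at the start of the episode above 0.02 m).
It also fails if it takes over 35 s, if anything falls off the work surface, if the arm or the gripper's body presses on something with over 40 N, if the wrist force passes 120 N, or if a joint passes its speed limit or range.

## Working session

There is one attempt and no reset: what is moved stays moved. The work goes in short steps, Python scripts to look and compute and a shell command to move; the robot and the scene stay as the last step left them, time stands still between calls to the robot, and variables do not carry over. Pictures are saved under pics/ and viewed, at most 10 in all, crops included, and the job is handed in when it is done.

```bash
mkdir -p pics
cat > h.py <<'E'
from plant import bot
import numpy as np, cv2
from scipy.spatial.transform import Rotation as R
def cap(n,f):
    c=bot.capture(n); cv2.imwrite('pics/'+f,c['image'][:,:,::-1]); np.savez('pics/'+f[:-4]+'.npz',**c); return c
def pts(c):
    h,w=c['depth'].shape; u,v=np.meshgrid(np.arange(w),np.arange(h)); d=c['depth']; K=c['K']
    p=np.stack([(u-K[0,2])/K[0,0]*d,-(v-K[1,2])/K[1,1]*d,-d,np.ones_like(d)],-1)
    return (p@c['world_from_camera'].T)[...,:3]
E
python3 - <<'E'
from h import *
print(bot.state())
for n in('top','scene'):
    c=cap(n,n+'1.png'); print(c['world_from_camera'].round(3).tolist(),c['K'].round(1).tolist())
E
```

```text
{'clock': 0.0, 'qpos': array([ 1.13977073,  0.33389897,  0.03984604,  1.4662577 , -0.01341355,
        1.34329394, -0.05851479]), 'dq': array([ 0.00156516, -0.00046815, -0.00022275,  0.00106351, -0.00304782,
        0.00102056, -0.00065455]), 'joint_efforts': array([-9.21344799e-04, -6.56359720e+01,  1.33537877e+00, -4.03803885e+01,
       -5.97871863e-02,  4.46786522e-02,  1.67346675e-04]), 'tool_pos': array([ 0.21159305, -0.61410708,  0.22167324]), 'ee_rot': array([-3.09692188e+00, -5.18572316e-01,  5.44949453e-04]), 'contact_force': array([-1.10305647, -0.35705226,  0.07620812]), 'torque': array([ 0.02417562, -0.03245632,  0.02442566]), 'gripper_force': 0.0, 'gripper_width': 0.9975569072734822}
[[-0.028, 0.986, -0.163, 0.366], [-1.0, -0.028, 0.0, -0.033], [-0.004, 0.163, 0.987, 1.109], [0.0, 0.0, 0.0, 1.0]] [[452.0, 0.0, 280.4], [0.0, 452.0, 214.0], [0.0, 0.0, 1.0]]
[[-0.868, 0.261, -0.422, 0.136], [-0.497, -0.472, 0.728, 0.642], [-0.009, 0.842, 0.539, 0.617], [0.0, 0.0, 0.0, 1.0]] [[431.6, 0.0, 280.0], [0.0, 431.6, 217.7], [0.0, 0.0, 1.0]]
```

View pics/top1.png

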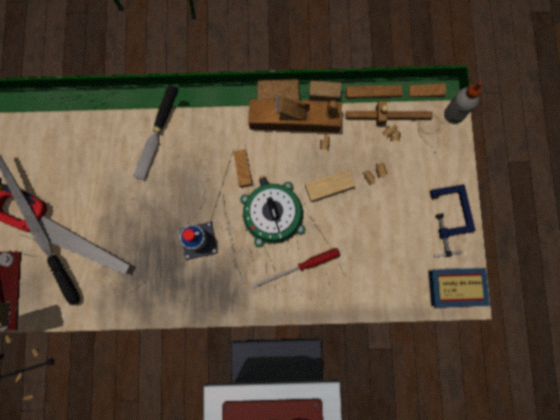

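View pics/scene1.png

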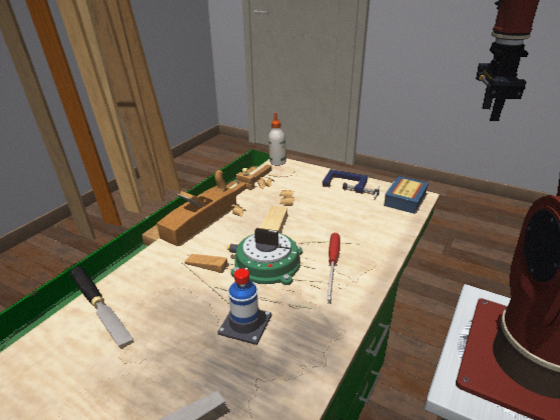

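The top view shows the red cap at about (190,234), the knob at about (273,210), and the wedge at (243,168). The offcut is at (330,185) and the screwdriver runs from (255,285) to (338,255). Next I measure the cap and the knob.

Run:
```python
from h import *
for n in('top','scene'):
    c=dict(np.load(f'pics/{n}1.npz')); P=pts(c); im=c['image'].astype(int)
    r,g,b=im[...,0],im[...,1],im[...,2]; z=P[...,2]; X=P[...,0];Y=P[...,1]
    m=(r>110)&(g<70)&(b<70)&(z>.115)&(z<.14)&(X>.2)&(X<.6)
    q=P[m]; print(n,'cap',m.sum(),np.median(q,0),(q.min(0)+q.max(0))/2, q[:,2].max())
    m=(z>.08)&(z<.1)&(r<80)&(g<80)&(b<80)&(abs(Y)<.1)&(X>.25)&(X<.6)
    q=P[m]; print('bar',m.sum(),np.median(q,0),q.mean(0)); 
    if len(q)>5:
        (cx,s,a)=cv2.minAreaRect(q[:,:2].astype(np.float32)); print(cx,s,a); w,v=np.linalg.eigh(np.cov(q[:,:2].T)); print('axis deg',np.degrees(np.arctan2(v[1,1],v[0,1])))
    # plate & housing
    m=(z>.046)&(z<.0515)&(abs(Y)<.12)&(X>.25)&(X<.6); q=P[m]
    print('plate',m.sum(),cv2.minEnclosingCircle(q[:,:2].astype(np.float32)))
    m=(r>110)&(g<70)&(b<70)&(z>.03)&(z<.055)&(abs(Y)<.12); q=P[m]; print('reddot',m.sum(),q.mean(0) if len(q) else '')
c=dict(np.load('pics/top1.npz'))
cv2.imwrite('pics/crop.png',cv2.resize(c['image'][150:270,160:360,::-1],None,fx=4,fy=4,interpolation=cv2.INTER_CUBIC))
```

```text
top cap 106 [0.48967282 0.16962742 0.13077512] [0.48891157 0.16917554 0.13021539] 0.13502204013285724
bar 114 [ 0.55149605 -0.01340138  0.09007642] [ 0.5494906  -0.01366071  0.08980789]
(0.5496622920036316, -0.013619459234178066) (0.05116783082485199, 0.013869465328752995) 16.527896881103516
axis deg -164.42150248217322
plate 821 ((0.5453852415084839, -0.010605424642562866), 0.061231013387441635)
reddot 13 [0.59072449 0.00825263 0.04290072]
scene cap 176 [0.48681805 0.17546853 0.12777318] [0.4889669  0.17072668 0.12272369] 0.1303021435802496
bar 110 [ 0.55052673 -0.00862299  0.08652586] [ 0.55052682 -0.00852987  0.08576893]
(0.550354540348053, -0.009581724181771278) (0.048564329743385315, 0.012690814211964607) 11.887425422668457
axis deg -165.80506783281427
plate 675 ((0.5524080991744995, -0.012224080041050911), 0.05481953173875809)
reddot 6 [0.51341116 0.03614507 0.04044577]
```

View pics/crop.png

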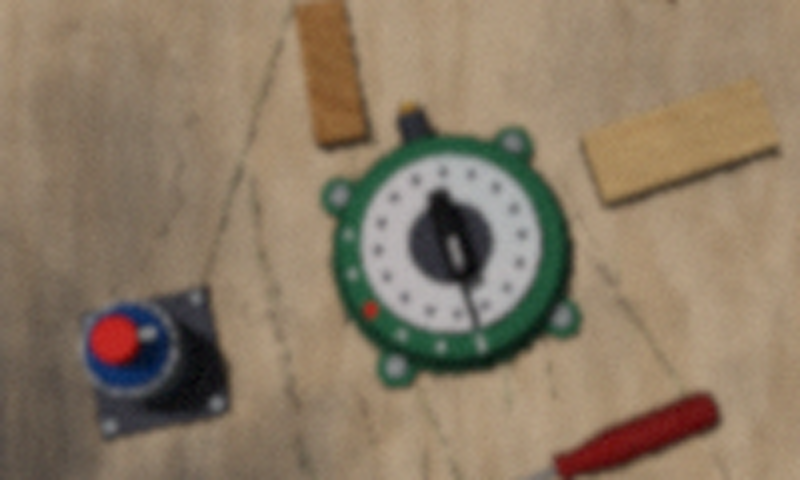

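The crop shows the knob bar with its pointer at the white bar (475,340) and the red dot at (371,310). The cap is at (115,340). I estimate the knob axis at (0.550,-0.012) with the bar at about 15.5°, and the cap at (0.489,0.170).

```bash
cat >> h.py <<'E'
def delta(target,yaw=None):
    s=bot.state(); M=R.from_rotvec(s['ee_rot']).as_matrix()
    d=M.T@(np.array(target)-s['tool_pos']); y=np.degrees(np.arctan2(M[1,0],M[0,0]))
    print('t',round(s['clock'],2),'pos',s['tool_pos'].round(4),'yaw',y.round(2),'tilt z',M[:,2].round(3),'q',s['qpos'].round(2),'d',d.round(4), 'roll',None if yaw is None else round(np.radians(y-yaw),3))
E
python3 -c "
from h import *
delta((.5,-.3,.223)); delta((.489,.17,.223),15.5)
M=R.from_rotvec(bot.state()['ee_rot']).as_matrix();print(M.T@np.array([-.011,.47,0]))"
```

```text
t 0.1 pos [ 0.2116 -0.6142  0.2218] yaw 19.01 tilt z [-0.001  0.001 -1.   ] q [ 1.14  0.33  0.04  1.47 -0.01  1.34 -0.06] d [ 0.375  -0.2031 -0.001 ] roll None
t 0.1 pos [ 0.2116 -0.6142  0.2218] yaw 19.01 tilt z [-0.001  0.001 -1.   ] q [ 1.14  0.33  0.04  1.47 -0.01  1.34 -0.06] d [ 5.177e-01 -6.510e-01 -3.000e-04] roll 0.061
[ 0.14267792 -0.44795491  0.00063986]
```

```bash
python3 -m creep '0.0375 -0.0203 0 0;0.0375 -0.0203 0 0;0.0375 -0.0203 0 0;0.0375 -0.0203 0 0;0.0375 -0.0203 0 0;0.0375 -0.0203 0 0;0.0375 -0.0203 0 0;0.0375 -0.0203 0 0;0.0375 -0.0203 0 0;0.0375 -0.0203 0 0' -1 30
python3 -m creep '0.013 -0.041 0 0.006;0.013 -0.041 0 0.006;0.013 -0.041 0 0.006;0.013 -0.041 0 0.006;0.013 -0.041 0 0.006;0.013 -0.041 0 0.006;0.013 -0.041 0 0.006;0.013 -0.041 0 0.006;0.013 -0.041 0 0.006;0.013 -0.041 0 0.006;0.013 -0.041 0 0;0 0 0 0'
python3 -c "
from h import *
delta((.489,.17,.14),15.5)"
```

```text
clock: 1.1
tool_pos: [0.5009, -0.299, 0.2223]
ee_rot: [-3.098, -0.518, 0.001]
contact_force: [-0.2, -1.3, 0.3]
gripper_width: 0.173
gripper_force: 0.0
clock: 2.3
tool_pos: [0.5011, 0.1793, 0.2225]
ee_rot: [-3.108, -0.438, 0.0]
contact_force: [0.5, -0.3, -0.1]
gripper_width: 0.002
gripper_force: 0.0
t 2.3 pos [0.5011 0.1793 0.2225] yaw 16.06 tilt z [-0.001  0.003 -1.   ] q [ 0.14  0.14 -0.62  1.72  0.08  1.3  -1.78] d [-0.0142  0.0058  0.0825] roll 0.01
```

```bash
python3 -m creep '-0.0142 0.0058 0.03 0;0 0 0.03 0;0 0 0.01 0;0 0 0.008 0;0 0 0 0'
python3 -c "
from h import *
c=cap('wrist','w1.png')
delta((.489,.17,.119),15.5)"
```

```text
clock: 2.8
tool_pos: [0.4905, 0.1631, 0.1444]
ee_rot: [-3.112, -0.425, 0.001]
contact_force: [-0.6, 0.4, 0.4]
gripper_width: 0.002
gripper_force: 0.0
t 2.85 pos [0.4909 0.1633 0.1451] yaw 15.57 tilt z [ 0.  0. -1.] q [ 0.15  0.17 -0.61  1.86  0.11  1.14 -1.79] d [-0.0001 -0.0069  0.0261] roll 0.001
```

View pics/w1.png

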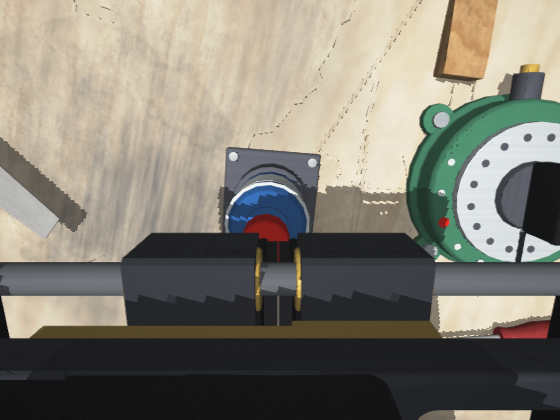

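The wrist view shows the cap at (267,228) and the finger gap at (278,270), so the tool must shift about 7 mm to the left, which agrees with my measurement.

```bash
python3 -m creep '0 -0.007 0.008 0;0 0 0.006 0;0 0 0.006 0;0 0 0.006 0;0 0 0 0'
python3 -m creep '0 0 0.001 0;0 0 0 0'
```

```text
clock: 3.35
tool_pos: [0.4888, 0.1709, 0.1194]
ee_rot: [-3.112, -0.426, -0.001]
contact_force: [-4.6, 2.1, 10.4]
gripper_width: 0.01
gripper_force: 5.0
clock: 3.55
tool_pos: [0.4889, 0.1709, 0.1193]
ee_rot: [-3.112, -0.426, -0.002]
contact_force: [-7.4, 0.1, 19.5]
gripper_width: 0.006
gripper_force: 10.2
```

```bash
python3 -m creep '0 0 -0.01 0;0 0 -0.02 0;0 0 -0.035 0;0 0 -0.035 0;0.0024 0.048 0 0;0.0024 0.048 0 0;0.0024 0.048 0 0;0.0024 0.048 0 0;0 0 0 -0.143;0 0 0 -0.143;0 0 0 -0.143;0 0 0 -0.143' 1 30
python3 -m creep '0 0 0 -0.143;0 0 0 -0.143;0 0 0 -0.143;0 0 0 -0.143;0 0 0 -0.143;0 0 0 -0.143;0 0 0 -0.143;0 0 0 -0.143;0 0 0 -0.143;0 0 0 -0.143;0 0 0 -0.143;0 0 0 -0.143'
python3 -m creep '0 0 0 -0.143;0 0 0 -0.143;0 0 0 -0.143;0 0 0 -0.143;0 0 0 -0.143;0 0 0 -0.143;0 0 0 0;0 0 0 0'
python3 - <<'E'
from h import *
c=cap('wrist','w2.png'); P=pts(c); im=c['image'].astype(int); z=P[...,2]
m=(z>.083)&(z<.095)&(im.max(-1)<90)&(np.hypot(P[...,0]-.55,P[...,1]+.012)<.045)
q=P[m]; print(m.sum(),q.mean(0) if m.any() else '')
if m.sum()>9: print(cv2.minAreaRect(q[:,:2].astype(np.float32)))
delta((.55,-.012,.06),-164.6)
E
```

```text
clock: 4.75
tool_pos: [0.5493, -0.0129, 0.217]
ee_rot: [-2.863, -1.294, 0.001]
contact_force: [-0.7, 0.1, -0.2]
gripper_width: 0.97
gripper_force: 0.0
clock: 5.95
tool_pos: [0.5493, -0.0129, 0.2171]
ee_rot: [-0.893, -3.012, 0.001]
contact_force: [-0.4, -0.6, -0.5]
gripper_width: 1.001
gripper_force: 0.0
clock: 6.75
tool_pos: [0.5493, -0.0127, 0.2172]
ee_rot: [0.425, -3.112, -0.0]
contact_force: [0.6, -0.0, 0.5]
gripper_width: 0.997
gripper_force: 0.0
885 [ 0.55177508 -0.01293311  0.0892154 ]
((0.5518361926078796, -0.01290154829621315), (0.05136038362979889, 0.013801886700093746), 15.397150039672852)
t 6.8 pos [ 0.5493 -0.0127  0.2173] yaw -164.43 tilt z [-0. -0. -1.] q [ 0.63  0.21 -0.77  1.69  0.15  1.31  1.66] d [-0.0009  0.0005  0.1573] roll 0.003
```

View pics/w2.png

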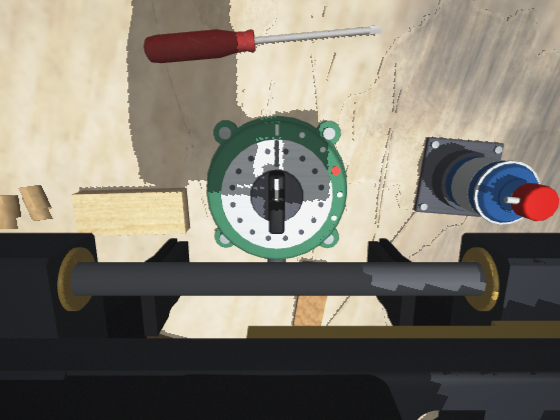

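The wrist view shows the bar at (277,195), aligned with the tool, with its pointer up at the white bar. I descend and grip.

```bash
python3 -m creep '-0.0017 -0.0005 0.03 0.003;0 0 0.04 0;0 0 0.04 0;0 0 0.03 0;0 0 0.0173 0;0 0 0 0' 0
python3 -m creep '0 0 0 0;0 0 0 0;0 0 0 0;0 0 0 0;0 0 0 0;0 0 0 0;0 0 0 0' -1 35
python3 -c "
from h import *
delta((.551,-.0128,.06),-164.6);print(bot.state()['torque'])"
```

```text
clock: 7.4
tool_pos: [0.5493, -0.0125, 0.0577]
ee_rot: [0.423, -3.108, -0.002]
contact_force: [-1.0, -0.7, -0.2]
gripper_width: 0.556
gripper_force: 0.0
clock: 8.1
tool_pos: [0.5518, -0.0133, 0.0609]
ee_rot: [-0.426, 3.112, -0.002]
contact_force: [0.8, -4.9, 4.6]
gripper_width: 0.153
gripper_force: 35.0
t 8.1 pos [ 0.5518 -0.0133  0.0609] yaw -164.4 tilt z [ 0.001 -0.001 -1.   ] q [ 0.56  0.37 -0.73  1.86  0.29  1.02  1.56] d [0.0006 0.0007 0.0009] roll 0.004
[-0.74334202 -0.07286103 -0.01209887]
```

```bash
python3 -m creep '0 0 0 0.08;0 0 0 0.08;0 0 0 0.08;0 0 0 0.08;0 0 0 0.07;0 0 0 0;0 0 0 0'
python3 -c "
from h import *
delta((.551,-.0128,.06),-164.6-67.5);print(bot.state()['torque'])"
```

```text
clock: 8.8
tool_pos: [0.5518, -0.013, 0.061]
ee_rot: [0.185, 3.135, -0.001]
contact_force: [-1.0, -3.3, 6.5]
gripper_width: 0.158
gripper_force: 35.0
t 8.8 pos [ 0.5518 -0.013   0.061 ] yaw 173.26 tilt z [ 0.001 -0.001 -1.   ] q [ 0.51  0.36 -0.66  1.86  0.26  1.01  1.19] d [0.0008 0.0001 0.001 ] roll 7.075
[-0.6068195  -0.13920518  0.01137081]
```

```bash
python3 -m creep '0 0 0 0.08;0 0 0 0.08;0 0 0 0.08;0 0 0 0.08;0 0 0 0.07;0 0 0 0;0 0 0 0'
python3 -m creep '0 0 0 0.08;0 0 0 0.08;0 0 0 0.08;0 0 0 0.08;0 0 0 0.08;0 0 0 0;0 0 0 0;0 0 0 0'
python3 - <<'E'
from h import *
c=cap('wrist','w3.png'); t=cap('top','t3.png')
delta((.551,-.0128,.06),-164.6-67.5);s=bot.state();print(s['torque'],s['gripper_force'])
a=cv2.resize(t['image'][150:270,160:360],(560,336),interpolation=cv2.INTER_CUBIC)
w=c['image'][80:330]
cv2.imwrite('pics/v3.png',np.vstack([w,a])[:600,:,::-1])
E
```

```text
clock: 9.5
tool_pos: [0.5519, -0.0127, 0.0609]
ee_rot: [0.785, 3.04, -0.0]
contact_force: [0.6, -1.9, 6.3]
gripper_width: 0.157
gripper_force: 35.0
clock: 10.3
tool_pos: [0.5521, -0.0125, 0.061]
ee_rot: [1.37, 2.825, 0.001]
contact_force: [2.0, -1.9, 5.7]
gripper_width: 0.157
gripper_force: 35.0
t 10.4 pos [ 0.5521 -0.0125  0.0609] yaw 128.25 tilt z [ 0.002 -0.    -1.   ] q [ 0.4   0.33 -0.53  1.86  0.19  1.    0.45] d [ 0.0004 -0.0011  0.0009] roll 6.289
[-0.46277065 -0.63957597 -0.05441012] 35.00234744511545
```

View pics/v3.png

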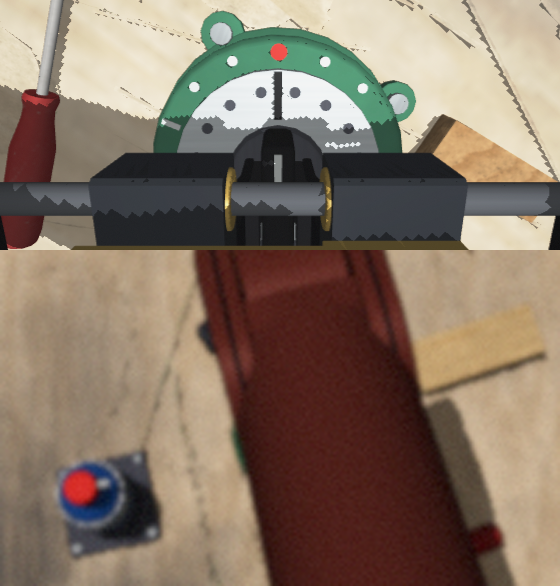

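The pointer line at (278,95) lines up with the red dot at (279,52). The cap is up, and the knob is held with 35 N.

```bash
python3 -m creep '0 0 0 0;0 0 0 0;0 0 0 0'; python3 -c "
from plant import bot
print(bot.close_job())"
```

```text
clock: 10.7
tool_pos: [0.5521, -0.0125, 0.061]
ee_rot: [1.37, 2.825, 0.001]
contact_force: [3.6, -1.9, 5.1]
gripper_width: 0.158
gripper_force: 35.0
the job is handed in; nothing more can be done
None
```

The job is handed in after 10.7 s, though the hand-in gave no verdict: the cap was pressed fully and sprang back up, and the knob is in the third stop with its pointer at the red dot, held still with 35 N.

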